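Hang the pipette on the carousel's empty hook

ROBOT

A 6-joint arm with a two-finger parallel gripper is mounted at the origin on the work surface. World frame = base frame: x ahead of the robot, y to its left, z up, the work surface at z = 0. Lengths are in m, angles in rad, forces in N, time in s.
With the tool pointing down it reaches from about 0.35 to 0.775 m from the base axis. Payload 5.5 kg.
Tool frame: the origin (TCP) lies at the very end of the fingers, on their centre line; the grasp point (between the pads) lies 19 mm behind it; z points along the fingers, y is the direction in which the jaws open and shut (so a half turn about z gives the same grasp; the last joint's range is limited). The gripper opens to 85 mm and grips with 20 to 120 N. Pads are 22 mm wide; open, the fingers measure 114 mm over their backs; the gripper's body (76 mm by 85 mm) begins 54 mm behind the grasp point. The pads swing forward as they close: fully open they stand 13 mm farther back than shut.
Start: joints at [-1.309, 0.313, 0.046, 1.304, 0, 1.431], TCP at [0.225, -0.529, 0.231] pointing down, gripper open.
Joint ranges: [-2.76, 2.76], [-0.86, 1.69], [-1.03, 1.26], [-2.2, 2.34], [-1.47, 1.5], [-3.14, 3.14]. Speed limits (rad/s): [2.57, 2.57, 3.14, 3.14, 3.14, 3.14].

INTERFACE

Orientations are given as a unit quaternion [w, x, y, z].
In Python, from workcell import get_state, vision, workorder, silhouettes, tip_of gives the robot as it stands.
- The arm moves only by the shell command python3 -m inch 'ROWS' [FORCE]. ROWS is JSON, a list of rows, each a list of 7 numbers: the shift along the tool's x, y, z in cm, then the turn, a rotation vector about the tool's x, y, z in degrees, then the finger opening in cm, from 0 to 8.54. In form: [[dx, dy, dz, rx, ry, rz, hand], ...]. A call has 1 to 5 rows; each row shifts and turns the commanded pose from where the row before left it, along the tool's axes as they then stand; what a row does not reach is not made up. A row lasts 1/10 s, in which the tool goes at most 50 mm and 8.59 degrees, less where a joint would pass 70% of its speed; a pose out of reach is approached as far as the arm can. A call with a gripper value outside its range is refused whole. The fingers move at their own pace and stop on an object; FORCE is the grip in N (left out, the last holds). Time passes only in rows, so rows that do not move let the fingers close. It gives the time, the measured TCP pose, the force and the opening at its end, in the units of the state.
- get_state(): the state, without advancing time (a new reading comes with each control period).
- vision.read_camera(name): name is "scene" or "top" or "wrist"; returns a dict with "pixels" (384x512x3 uint8, red, green, blue), "depth" (384x512 float32, m along the optical axis (not along the pixel's ray), 0 where there is no reading), "mtx" (3x3 intrinsics, pixels), "k1" (the pictures are not rectified: a ray, as slopes to the right and down, at radius r is drawn at 1 + k1 r^2 times it, then the intrinsics apply), "T" (4x4, takes a point from camera to world coordinates); the wrist camera has in their place "tool_from_camera" (4x4, takes a point from camera to tool coordinates, whose origin is the TCP and whose axes are the flange's). Camera axes: x right, y up, looking along -z (the intrinsics and any distortion apply to the point x, -y, -z); pixel columns grow to the right and rows downward; lengths in m; the calibration is good to about 2 mm. A picture is of the moment at which its call begins: read the wrist's pose just before it.
- workorder.hand_in(): hands the job in, once; it reports no verdict.
Trained networks look in a picture, given as the dict that the camera call returned (one of the last four; its "shot" number tells which), for a name from the list of things; names that differ only in an ending like _2 or _b are one class to them, and where a whole thing is asked for, a point or a joint stands for the part that bears it (a point fixed in the world has none). Each returns a list of dicts, best first, with "confidence" (0 to 1); they miss things now and then, are a little off and sometimes report something else, mostly with a low value. They report only what shows in the picture. A call takes as long as a camera call. They do not tell look-alikes from the thing itself.
- silhouettes(picture, label): "mask" (384x512 bool, what is visible of it) and "location" ([column, row] in pixels, amid what is visible of it).
- tip_of(picture, label): "location" ([column, row] in pixels: a listed point, or the origin of a listed thing).
The state is a dict: "clock": time; "joint_pos": joint angles; "qvel": joint speeds; "tau": joint torques, N m; "tcp_pos": TCP position; "orientation": TCP orientation; "wrist_force": force on the tool from outside, world axes, zero at the start; "ft_torque": the same for the moment, N m; "finger_gap": finger opening in m.
Only numpy, scipy, OpenCV 4.12 (cv2) and the standard library are available. Lean on these libraries where they do the work, as an engineer would, in place of code of your own. Each camera call takes 0.05 s, during which the arm holds its last target.

TASK

First turn the pipette carousel so that its empty hook stands over the dark steel pointer that sticks out of its foot, leaving the pipette standing in the bench block meanwhile. Then take the pipette from the bench block and hang it by its collar on that empty hook, upright and fully seated, with the hook still over the pointer; let go of it.

Things in the scene. Friction and masses are not known exactly. Their poses are not given: they have to be found in the camera images.
- pipette: Loose white pipette, upright in a socket (55 mm deep; 3 in a row, 78 mm apart) of a grey 70 mm high block, by a screwdriver and a brush (up to 205 mm); it alone has a collar. Origin: foot centre, 15 mm above the table at the start, z up its axis. 16 mm barrel to 110 mm, 44 mm wide grey collar to 118, 28 mm handle (grip here) to 195, button to 208. About 90 g. Lift straight up 60 mm or more.
- carousel (a joint): Angle of the carousel's rack about its vertical column, rad. 0: empty hook exactly over the dark steel pointer, which lies on the table and sticks out of the fixed black foot to 178 mm from the axis. Positive: anticlockwise from above. Starts at 0.6 to 1.45, so turn it clockwise. Light friction (0.1 N m), no spring or detent: stays where left.
- empty_hook (a point): Seat of the empty hook, where the collar's underside centre rests: 140 mm up, 92 mm from the column; x axis outward, z up. A level fork, prongs 26 mm apart, open outward; its ends (23 to 42 mm beyond the seat) flare and rise 6 mm as stops: enter from outside, collar 10 mm or more above the seat, then lower. The 3 other hooks, 90 degrees apart, hold fixed pipettes with tops 238 mm up.
- knob_grip (a point): Point on the carousel's turning axis, 240 mm above the table, in the black bar handle on top of the column, which turns the rack. Bar 60 mm long, 18 mm thick, from 221 to 255 mm above the table. The x axis runs along the bar towards the empty hook; z up.
Mind the look-alikes: they are no part of the job. Of the things shaped like the pipette, the white one is meant.

How it is judged:
On the way, in this order (a step that is already met when the one before it is completed fails the run):
1. the empty hook is turned over the pointer, to within 0.2 rad, and left at rest while the pipette still stands in the block (value of joint carousel between -0.2 and 0.2 rad and distance of pipette from where it was at the start of the episode below 0.02 m and velocity of joint carousel between -0.05 and 0.05 rad/s), for 0.3 s.
2. the pipette is lifted out of the block (height (world z) of pipette above 0.06 m), for 0.1 s.
At the end, for the whole second after the job is handed in: The pipette hangs at rest on the empty hook: its axis within 15 mm of the seat along the hook and 12 mm across it, its collar down on the prongs within 5 mm of seat height, upright within 0.14 rad (8 degrees), and the hook within 0.25 rad (14 degrees) of the pointer (x of pipette in the frame of empty_hook between -0.015 and 0.015 m and y of pipette in the frame of empty_hook between -0.012 and 0.012 m and z of pipette in the frame of empty_hook between -0.115 and -0.105 m and angle between pipette's own z axis and vertical below 0.14 rad and value of joint carousel between -0.25 and 0.25 rad and linear speed of pipette below 0.03 m/s); the robot touches nothing.
It also fails if it takes over 54 s, if anything falls off the work surface, if the arm or the gripper's body presses on something with over 40 N, if the wrist force passes 120 N, or if a joint passes its speed limit or range.

## Working session

There is one attempt and no reset: what is moved stays moved. The work goes in short steps, Python scripts to look and compute and a shell command to move; the robot and the scene stay as the last step left them, time stands still between calls to the robot, and variables do not carry over. Pictures are saved under pics/ and viewed, and the job is handed in when it is done.

```bash
ls; mkdir -p pics
cat > h.py <<'E'
import numpy as np, cv2
from workcell import get_state, vision, workorder, silhouettes, tip_of
from scipy.spatial.transform import Rotation as R
def Tt():
    s=get_state(); q=s['orientation']; T=np.eye(4)
    T[:3,:3]=R.from_quat([q[1],q[2],q[3],q[0]]).as_matrix(); T[:3,3]=s['tcp_pos']; return T
def cam(n):
    t=Tt(); p=vision.read_camera(n)
    p['W']=t@np.array(p['tool_from_camera']) if n=='wrist' else np.array(p['T'])
    return p
def ray(p,uv):
    K=np.array(p['mtx']); uv=np.array(uv,float).reshape(-1,2)
    xd=(uv-[K[0,2],K[1,2]])/[K[0,0],K[1,1]]; x=xd.copy()
    for _ in range(30): x=xd/(1+p['k1']*(x**2).sum(1,keepdims=True))
    return x
def pix2w(p,uv,d=None,z=None):
    x=ray(p,uv); c=np.c_[x[:,0],-x[:,1],-np.ones(len(x))]; W=p['W']
    if z is not None:
        dirs=c@W[:3,:3].T; t=(z-W[2,3])/dirs[:,2]; return W[:3,3]+dirs*t[:,None]
    if d is None: d=np.array([p['depth'][int(round(v)),int(round(u))] for u,v in np.array(uv).reshape(-1,2)])
    return (c*np.array(d).reshape(-1,1))@W[:3,:3].T+W[:3,3]
def w2pix(p,X):
    X=np.array(X,float).reshape(-1,3); W=np.linalg.inv(p['W']); c=X@W[:3,:3].T+W[:3,3]
    x=np.c_[c[:,0]/-c[:,2],-c[:,1]/-c[:,2]]; x=x*(1+p['k1']*(x**2).sum(1,keepdims=True)); K=np.array(p['mtx'])
    return x*[K[0,0],K[1,1]]+[K[0,2],K[1,2]]
def cloud(p):
    v,u=np.mgrid[0:384,0:512]; uv=np.c_[u.ravel(),v.ravel()]
    P=pix2w(p,uv,d=p['depth'].ravel()); P[p['depth'].ravel()==0]=np.nan
    return P.reshape(384,512,3)
def save(p,n): cv2.imwrite('pics/'+n,p['pixels'][:,:,::-1])
E
python3 - <<'E'
from h import *
print(get_state())
for n in ['scene','top']:
    p=cam(n); save(p,n+'0.png'); 
    for l in ['pipette','carousel']:
        for r in silhouettes(p,l)[:5]: print(n,l,r['confidence'],r['location'],r['mask'].sum())
    for l in ['pipette','empty_hook','knob_grip']:
        for r in tip_of(p,l)[:5]: print(n,'tip',l,r['confidence'],r['location'],pix2w(p,r['location']))
    np.save(n+'0.npy',cloud(p))
E
```

```text
pics
{'clock': 0.0, 'joint_pos': array([-1.30861251e+00,  3.13967369e-01,  4.49522598e-02,  1.30359457e+00,
        2.83199982e-05,  1.43123071e+00]), 'qvel': array([ 0.00232666, -0.00046383,  0.00010478,  0.00022438,  0.00087235,
       -0.00185586]), 'tau': array([-3.13799792e-04, -4.80629182e+01,  2.98532313e+01,  1.96522521e-02,
       -8.69033511e-05,  1.16275220e-05]), 'tcp_pos': array([ 0.22472272, -0.52870255,  0.23041674]), 'orientation': array([-9.05838791e-04,  9.79892023e-01,  1.99526442e-01, -4.14191993e-05]), 'wrist_force': array([-0.17398023,  0.41750121, -0.36349738]), 'ft_torque': array([-0.02989053, -0.00998078,  0.01037157]), 'finger_gap': 0.08565397017612678}
scene pipette 0.85 [178.6, 187.8] 554
scene pipette 0.82 [147.8, 179.6] 539
scene carousel 0.78 [336.5, 256.2] 5813
scene tip pipette 0.92 [183.2, 225.3] [[ 0.66895703 -0.1703764   0.06036781]]
scene tip pipette 0.72 [157.6, 211.1] [[ 0.64574426 -0.30580994  0.00543831]]
scene tip empty_hook 0.78 [288.1, 251.4] [[ 5.32450438e-01  6.77540692e-02 -1.32149971e-04]]
scene tip knob_grip 0.58 [335.6, 224.6] [[0.59154349 0.19830911 0.25086637]]
top pipette 0.62 [321.9, 162.1] 332
top carousel 0.77 [150.8, 182.7] 4527
top tip pipette 0.73 [348.6, 167.5] [[ 0.64113882 -0.3060721   0.01165018]]
top tip pipette 0.58 [311.9, 170.2] [[ 0.62237634 -0.19810546  0.06730313]]
top tip empty_hook 0.89 [182.9, 159.5] [[6.55664630e-01 1.47717833e-01 5.39075175e-04]]
top tip knob_grip 0.95 [139.4, 174.1] [[0.57635627 0.19241521 0.25281788]]
```

View pics/scene0.png

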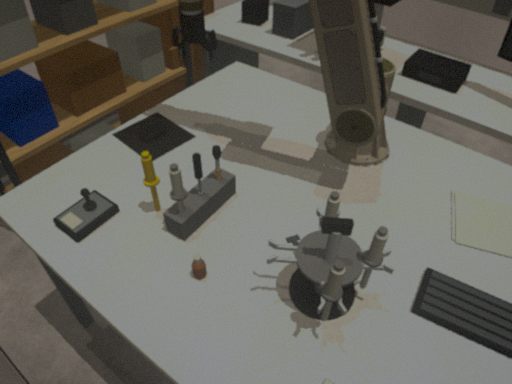

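View pics/top0.png

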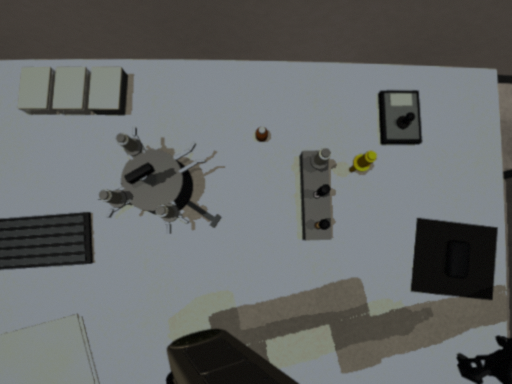

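Candidates: the white pipette in the block (scene 178,185; top 321,158), a yellow one standing free (scene 150,168; top 365,160), and three fixed ones on the carousel (scene 333,205, 378,245, 335,280). I choose the white one in the block.

Run:
```python
from h import *
a=cv2.imread('pics/scene0.png');b=cv2.imread('pics/top0.png')
cv2.imwrite('pics/c1.png',cv2.resize(a[130:250,120:270],None,fx=4,fy=4,interpolation=cv2.INTER_CUBIC))
cv2.imwrite('pics/c2.png',cv2.resize(b[115:245,80:240],None,fx=4.5,fy=4.5,interpolation=cv2.INTER_CUBIC))
t=np.load('top0.npy');s=np.load('scene0.npy')
def ab(c,lo,hi,z0,z1):
    m=(c[...,2]>z0)&(c[...,2]<z1)&(c[...,0]>lo[0])&(c[...,0]<hi[0])&(c[...,1]>lo[1])&(c[...,1]<hi[1])
    return c[m]
for c in (t,s):
    k=ab(c,(.45,.1),(.7,.3),.24,.27); print('knob',len(k),k.mean(0),np.median(k,0))
    if len(k)>10: 
        r=cv2.minAreaRect((k[:,:2]*1000).astype(np.float32)); print(r)
    k=ab(c,(.58,-.27),(.72,-.12),.15,.24); print('pip',len(k),k.min(0),k.max(0),k.mean(0))
    k=ab(c,(.4,-.3),(.72,-.1),.062,.076); 
    if len(k)>10: print('block',len(k),cv2.minAreaRect((k[:,:2]*1000).astype(np.float32)))
```

```text
knob 280 [0.57964015 0.19611343 0.25239207] [0.58050094 0.19533346 0.25349399]
((563.3919067382812, 225.71295166015625), (18.78664779663086, 129.41897583007812), 31.15127944946289)
pip 186 [ 0.62419862 -0.21867733  0.15057055] [ 0.64972959 -0.19201365  0.22556355] [ 0.63410984 -0.20248022  0.20271784]
block 1804 ((560.8521118164062, -209.60491943359375), (230.40939331054688, 67.21052551269531), 2.7955827713012695)
knob 361 [0.58619046 0.20006376 0.25140675] [0.58649767 0.19967074 0.25406322]
((581.848388671875, 199.45193481445312), (134.18731689453125, 150.89926147460938), 80.76324462890625)
pip 315 [ 0.62824754 -0.2195099   0.1502854 ] [ 0.65460346 -0.19033166  0.22733231] [ 0.644461   -0.19970572  0.19229191]
block 1410 ((561.7869873046875, -208.81231689453125), (233.59877014160156, 69.92897033691406), 2.3351995944976807)
```

View pics/c1.png

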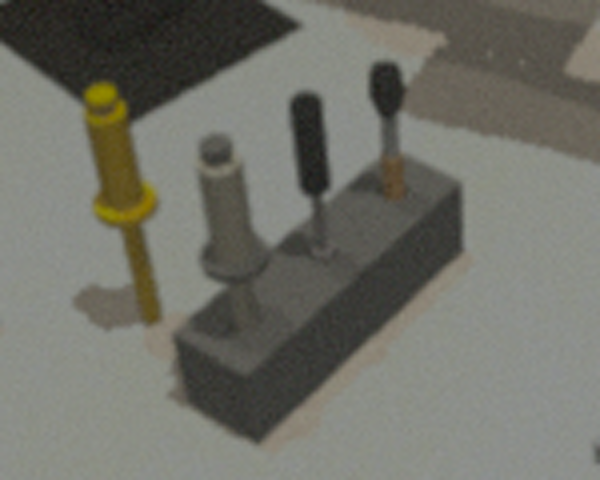

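View pics/c2.png

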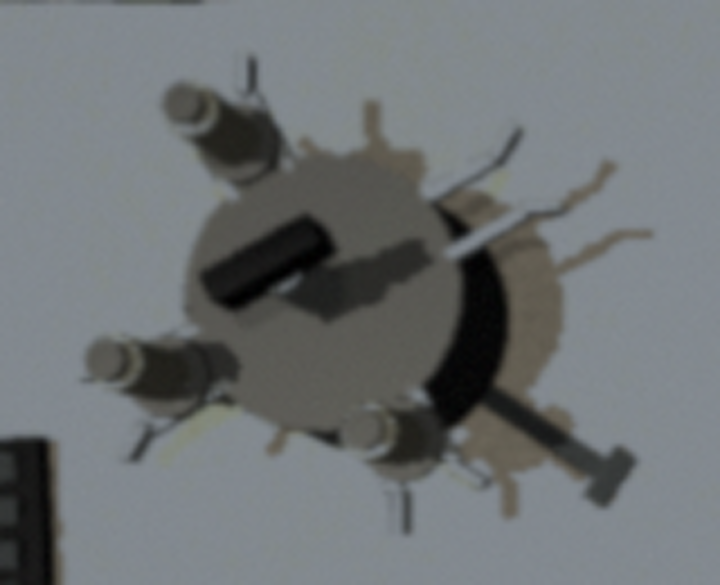

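Run:
```python
from h import *
p=cam('top')
t=np.load('top0.npy')
g=p['pixels'].max(2).astype(int)
m=((t[...,2]>.235)&(t[...,2]<.27)&(g<60)).astype(np.uint8); m[:, :100]=0;m[:,165:]=0;m[:155]=0;m[195:]=0
pts=np.argwhere(m)[:,::-1].astype(np.float32); print(len(pts),np.median(t[m>0],0))
W=pix2w(p,pts,z=.255)
r=cv2.minAreaRect((W[:,:2]*1000).astype(np.float32)); print('bar',r, W.mean(0)); print(cv2.boxPoints(r))
c=lambda q:(np.array(q)+.5)/4.5-.5+[80,115]
P=pix2w(p,c([(490,395),(590,465),(622,490),(605,475)]),z=.004); print('pointer',P)
ax=W.mean(0)[:2]
d=P[:,:2]-ax; print(np.degrees(np.arctan2(d[:,1],d[:,0])),np.hypot(*d.T))
# disc
H=pix2w(p,c([(445,255),(515,215),(430,200),(500,155)]),z=.14); d=H[:,:2]-ax; print('hook',H,np.degrees(np.arctan2(d[:,1],d[:,0])),np.hypot(*d.T))
for X in ([0.58,0.196,0],):pass
# foot circle dark near z=0
u,s,v=np.linalg.svd(W[:,:2]-W[:,:2].mean(0)); print('bar dir',v[0],np.degrees(np.arctan2(v[0][1],v[0][0])))
# fixed pipettes tops
top=[pix2w(p,c(q),z=.238)[0] for q in [(185,103),(106,358),(367,428)]]
print(np.array(top)); print('center from opposite', (top[0]+top[2])/2)
for w in top: print(np.hypot(*(w[:2]-ax)),np.degrees(np.arctan2(*(w[:2]-ax)[::-1])))
```

```text
296 [0.58050094 0.19435021 0.25335979]
bar ((567.3816528320312, 214.32437133789062), (22.348791122436523, 110.63468933105469), 30.548898696899414) [0.57937964 0.19380057 0.255     ]
[[529.64197 256.28378]
 [585.87463 161.00566]
 [605.12134 172.36496]
 [548.8887  267.64307]]
pointer [[0.53731401 0.12702941 0.004     ]
 [0.49652402 0.065231   0.004     ]
 [0.48199183 0.04555434 0.004     ]
 [0.49073607 0.05603032 0.004     ]]
[-122.21080295 -122.79943029 -123.30222313 -122.7578737 ] [0.07891707 0.15295486 0.17737343 0.16382406]
hook [[0.60126999 0.13127744 0.14      ]
 [0.62356412 0.0946756  0.14      ]
 [0.63082189 0.14060964 0.14      ]
 [0.65596944 0.10399955 0.14      ]] [-70.70403301 -65.975308   -45.95746575 -49.5396887 ] [0.06624446 0.10852662 0.07399716 0.11802635]
bar dir [ 0.50544592 -0.86285828] -59.63904179080336
[[0.65844791 0.24259912 0.238     ]
 [0.53335332 0.27379533 0.238     ]
 [0.50278123 0.14592429 0.238     ]]
center from opposite [0.58061457 0.1942617  0.238     ]
0.09291441583606593 31.681630057221184
0.09229075219608181 119.91468832954021
0.09032970372632464 -147.99339613390535
```

White pipette with grey collar confirmed in the crop at the block's far end; axis of carousel about (0.580, 0.194), hook at −59°, pointer at −123°: turn ≈ −64°. Moving over to the knob.

```bash
python3 -m inch '[[0,0,-5,0,0,0,8.5],[0,0,-5,0,0,0,8.5],[3.4,-2.93,0,0,0,0,8.5],[3.4,-2.93,0,0,0,0,8.5],[3.4,-2.93,0,0,0,0,8.5]]'; python3 -m inch '[[3.4,-2.93,0,0,0,0,8.5],[3.4,-2.93,0,0,0,0,8.5],[3.4,-2.93,0,0,0,0,8.5],[3.4,-2.93,0,0,0,0,8.5],[3.4,-2.93,0,0,0,0,8.5]]'
python3 -m inch '[[3.4,-2.93,0,0,0,0,8.5],[3.4,-2.93,0,0,0,0,8.5],[3.4,-2.93,0,0,0,0,8.5],[3.4,-2.93,0,0,0,0,8.5],[3.4,-2.93,0,0,0,0,8.5]]'; python3 -m inch '[[3.4,-2.93,0,0,0,0,8.5],[3.4,-2.93,0,0,0,0,8.5],[0,0,0,0,0,-8,8.5],[0,0,0,0,0,-8,8.5],[0,0,0,0,0,-8,8.5]]'
```

```text
clock: 1.15
tcp_pos: [0.2848, -0.4078, 0.3318]
orientation: [0.001, 0.98, 0.199, 0.0]
wrist_force: [2.0, -0.2, 0.0]
finger_gap: 0.0853
clock: 1.65
tcp_pos: [0.384, -0.2055, 0.3316]
orientation: [0.0, 0.98, 0.199, 0.0]
wrist_force: [1.2, -0.7, 0.1]
finger_gap: 0.085
clock: 2.15
tcp_pos: [0.4833, -0.004, 0.3316]
orientation: [0.0, 0.98, 0.2, 0.0]
wrist_force: [0.6, -1.7, -0.1]
finger_gap: 0.085
clock: 2.65
tcp_pos: [0.5225, 0.0755, 0.3311]
orientation: [-0.0, 0.916, 0.402, -0.0]
wrist_force: [-1.0, 0.3, 0.6]
finger_gap: 0.0852
```

Run:
```python
import numpy as np
t=np.load('top0.npy')
d=np.hypot(t[...,0]-.58,t[...,1]-.194)
print(np.percentile(t[...,2][(d>.035)&(d<.06)],[5,50,95]))
```

```text
[0.01242892 0.13859238 0.14168811]
```

```bash
python3 -m inch '[[0,0,0,0,0,-8.2,8.5],[0,0,0,0,0,-8.2,8.5],[0,0,0,0,0,-8.2,8.5],[0,0,0,0,0,-8.2,8.5],[0,0,0,0,0,-8.2,8.5]]'; python3 -m inch '[[0,0,0,0,0,-8.2,8.5],[0,0,0,0,0,-8.2,8.5],[0,0,0,0,0,-8.2,8.5],[0,0,0,0,0,-8.2,8.5],[0,0,0,0,0,0,8.5]]'
cat > d.py <<'E'
from h import *
import sys
# world delta to tool cm ; yaw
def rows(target):
    T=Tt(); d=T[:3,:3].T@(np.array(target)-T[:3,3])*100
    print('tool delta cm',d.round(2),'yaw x',np.degrees(np.arctan2(T[1,0],T[0,0])).round(2),'tilt',np.degrees(np.arccos(-T[2,2])).round(2))
if __name__=='__main__': rows([float(a) for a in sys.argv[1:4]])
E
python3 - <<'E'
from h import *
p=cam('wrist'); save(p,'w1.png')
for l in ['empty_hook','knob_grip','pipette']:
    for r in tip_of(p,l)[:3]: print(l,r['confidence'],r['location'],pix2w(p,r['location'],z={'empty_hook':.14,'knob_grip':.255,'pipette':.015}[l]))
C=cloud(p); m=(C[...,2]>.245)&(C[...,2]<.265)
k=C[m]; print(len(k), k[:,:2].mean(0) if len(k) else '', cv2.minAreaRect((k[:,:2]*1000).astype(np.float32)) if len(k)>5 else '')
import d; d.rows([.58,.194,.224])
E
```

```text
clock: 3.15
tcp_pos: [0.5224, 0.0747, 0.3313]
orientation: [0.0, 0.717, 0.697, 0.0]
wrist_force: [-0.3, -0.2, -0.8]
finger_gap: 0.0847
clock: 3.65
tcp_pos: [0.5224, 0.0747, 0.3313]
orientation: [0.0, 0.494, 0.87, -0.0]
wrist_force: [0.2, 0.1, -0.2]
finger_gap: 0.085
empty_hook 0.72 [359.3, 182.1] [[0.63043728 0.1171434  0.14      ]]
knob_grip 0.67 [418.2, 87.5] [[0.57597437 0.19722052 0.255     ]]
2919 [0.57802404 0.19818006] ((579.9520263671875, 198.73849487304688), (19.006988525390625, 59.781394958496094), 32.2311897277832)
tool delta cm [ 7.32 11.04 10.73] yaw x 120.68 tilt 0.01
```

View pics/w1.png

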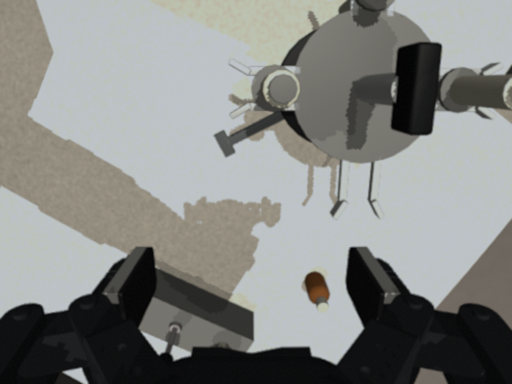

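The knob bar is at (415,87), the empty hook at (358,200) in wrist view, pointer at (245,133). Move above the knob and look again.

```bash
python3 -m inch '[[2.5,3.7,0,0,0,0,8.5],[2.5,3.7,0,0,0,0,8.5],[2.5,3.7,0,0,0,0,8.5],[0,0,3,0,0,-1.3,8.5],[0,0,0,0,0,0,8.5]]'
python3 - <<'E'
from h import *
p=cam('wrist'); save(p,'w2.png')
C=cloud(p); m=(C[...,2]>.245)&(C[...,2]<.265)
k=C[m]; print(len(k), k.mean(0) if len(k) else '', cv2.minAreaRect((k[:,:2]*1000).astype(np.float32)) if len(k)>5 else '')
import d; d.rows([.58,.1965,.224])
E
```

```text
clock: 4.35
tcp_pos: [0.5778, 0.1969, 0.2966]
orientation: [-0.003, 0.484, 0.875, -0.003]
wrist_force: [0.1, -0.3, -0.4]
finger_gap: 0.0848
2767 [0.5788965  0.20142958 0.25554669] ((580.4501953125, 199.04705810546875), (18.04279136657715, 59.51633834838867), 31.149507522583008)
tool delta cm [-0.09  0.24  7.49] yaw x 122.08 tilt 0.33
```

View pics/w2.png

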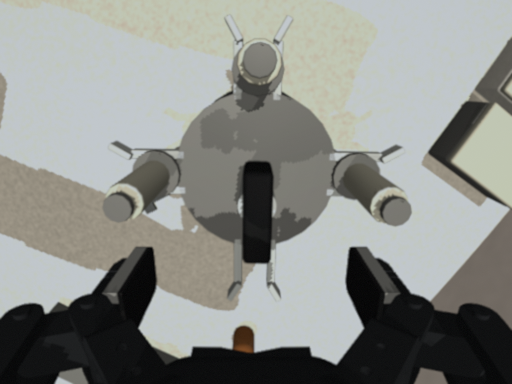

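```bash
python3 -m inch '[[0.1,0.3,0,0,0,0,8.5],[0,0,3,0,0,0,8.5],[0,0,3,0,0,0,8.5],[0,0,1.3,0,0,0,8.5],[0,0,0,0,0,0,8.5]]' 
python3 -m inch '[[0,0,0,0,0,0,1],[0,0,0,0,0,0,1],[0,0,0,0,0,0,1],[0,0,0,0,0,0,1],[0,0,0,0,0,0,1]]' 40; python3 d.py .58 .1965 .224
```

```text
clock: 4.9
tcp_pos: [0.5806, 0.1973, 0.2279]
orientation: [-0.001, 0.485, 0.875, -0.001]
wrist_force: [0.5, -0.2, 1.2]
finger_gap: 0.085
clock: 5.4
tcp_pos: [0.5813, 0.1982, 0.2293]
orientation: [0.0, 0.484, 0.875, -0.0]
wrist_force: [-1.4, -2.0, 1.4]
finger_gap: 0.0169
tool delta cm [-0.08 -0.2   0.53] yaw x 122.11 tilt 0.05
```

```bash
python3 -m inch '[[0,0,0,0,0,4,1],[0,0,0,0,0,6.5,1],[0,0,0,0,0,6.5,1],[0,0,0,0,0,6.5,1],[0,0,0,0,0,6.5,1]]';python3 -m inch '[[0,0,0,0,0,6.5,1],[0,0,0,0,0,6.5,1],[0,0,0,0,0,6.5,1],[0,0,0,0,0,6.5,1],[0,0,0,0,0,6.5,1]]';python3 -m inch '[[0,0,0,0,0,2.5,1],[0,0,0,0,0,0,1],[0,0,0,0,0,0,1],[0,0,0,0,0,0,1]]'
python3 d.py .58 .1965 .224
python3 - <<'E'
from h import *
p=cam('wrist'); save(p,'w3.png'); p=cam('top'); save(p,'t3.png')
E
```

```text
clock: 5.9
tcp_pos: [0.5815, 0.1982, 0.2293]
orientation: [0.001, 0.696, 0.719, 0.0]
wrist_force: [-1.6, -1.1, 4.2]
finger_gap: 0.017
clock: 6.4
tcp_pos: [0.5817, 0.1982, 0.2293]
orientation: [0.001, 0.869, 0.495, 0.001]
wrist_force: [-0.6, -1.4, 3.9]
finger_gap: 0.0172
clock: 6.8
tcp_pos: [0.5817, 0.1982, 0.2293]
orientation: [0.001, 0.878, 0.479, 0.001]
wrist_force: [-0.6, -1.8, 5.3]
finger_gap: 0.0173
tool delta cm [-0.23 -0.05  0.53] yaw x 57.18 tilt 0.1
```

View pics/w3.png

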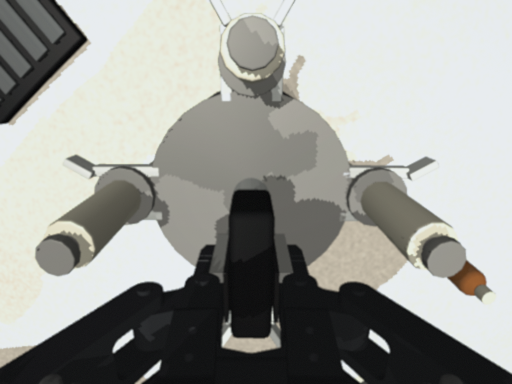

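View pics/t3.png

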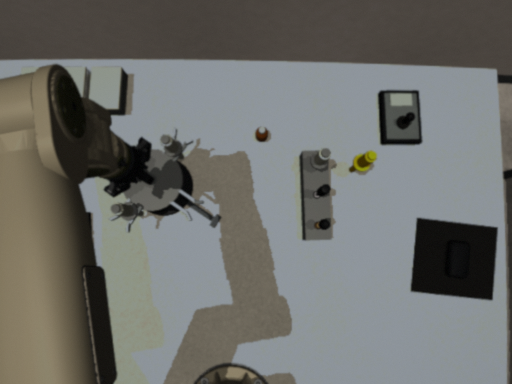

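Carousel turned; the hook lies over the pointer near (205,210) in the top view. Release, rise, verify.

```bash
python3 -m inch '[[0,0,0,0,0,0,8.5],[0,0,0,0,0,0,8.5],[0,0,0,0,0,0,8.5],[0,0,0,0,0,0,8.5],[0,0,0,0,0,0,8.5]]';python3 -m inch '[[0,0,-3,0,0,0,8.5],[0,0,-5,0,0,0,8.5],[0,0,-3,0,0,0,8.5],[0,0,0,0,0,0,8.5]]'
python3 - <<'E'
from h import *
p=cam('wrist'); save(p,'w4.png')
C=cloud(p); m=(C[...,2]>.245)&(C[...,2]<.265)
k=C[m]; print(len(k), k.mean(0) if len(k) else '', cv2.minAreaRect((k[:,:2]*1000).astype(np.float32)) if len(k)>5 else '')
p=cam('top'); save(p,'t4.png')
cv2.imwrite('pics/t4c.png',cv2.resize(p['pixels'][115:245,80:240,::-1],None,fx=4.5,fy=4.5,interpolation=cv2.INTER_CUBIC))
E
python3 d.py .58 .1965 .224
```

```text
clock: 7.4
tcp_pos: [0.5812, 0.1985, 0.2279]
orientation: [-0.0, 0.878, 0.478, -0.0]
wrist_force: [-0.2, 0.3, -0.4]
finger_gap: 0.0848
clock: 7.8
tcp_pos: [0.5829, 0.1988, 0.3438]
orientation: [0.001, 0.878, 0.478, 0.004]
wrist_force: [0.5, 0.9, -0.8]
finger_gap: 0.0854
1912 [0.58166591 0.20087607 0.25573974] ((580.6758422851562, 199.1521453857422), (59.5284423828125, 17.83582305908203), 56.645084381103516)
tool delta cm [-0.28 -0.05 11.48] yaw x 57.13 tilt 0.1
```

View pics/w4.png

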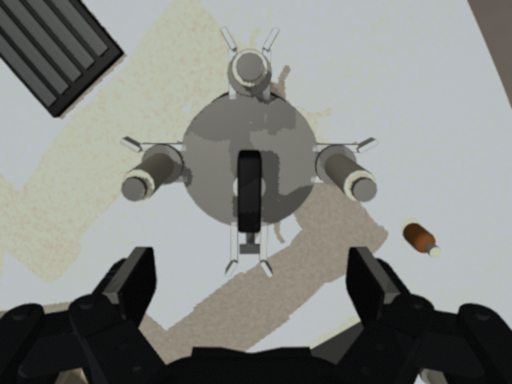

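View pics/t4c.png

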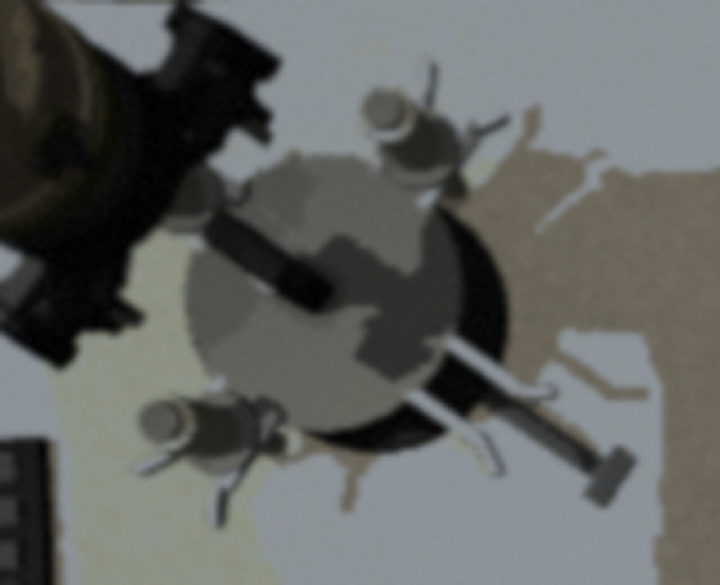

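Hook is centred on the pointer (pointer head visible between prongs at (250,247) wrist view; top crop agrees). Next, over the pipette.

```bash
python3 -m inch '[[-3.44,2.97,0,0,0,0,8.5],[-3.44,2.97,0,0,0,0,8.5],[-3.44,2.97,0,0,0,0,8.5],[-3.44,2.97,0,0,0,0,8.5],[-3.44,2.97,0,0,0,0,8.5]]';python3 -m inch '[[-3.44,2.97,0,0,0,0,8.5],[-3.44,2.97,0,0,0,0,8.5],[-3.44,2.97,0,0,0,0,8.5],[-3.44,2.97,0,0,0,0,8.5],[0,0,0,0,0,0,8.5]]'
python3 - <<'E'
from h import *
p=cam('wrist'); save(p,'w5.png')
print(w2pix(p,[[.639,-.206,.223],[.639,-.206,.07]]))
for r in tip_of(p,'pipette')[:3]: print(r['confidence'],r['location'],pix2w(p,r['location'],z=.015))
for r in silhouettes(p,'pipette')[:3]: print(r['confidence'],r['location'],pix2w(p,r['location'],z=.18))
C=cloud(p); m=(C[...,2]>.214)&(C[...,2]<.23)&(abs(C[...,0]-.64)<.04)&(abs(C[...,1]+.205)<.04)
k=C[m]; print(len(k), k.mean(0), cv2.minEnclosingCircle((k[:,:2]*1000).astype(np.float32)))
E
python3 d.py .639 -.206 .161
```

```text
clock: 8.4
tcp_pos: [0.6119, -0.0282, 0.3361]
orientation: [-0.001, 0.878, 0.478, -0.001]
wrist_force: [1.1, -0.8, 0.1]
finger_gap: 0.0852
clock: 8.9
tcp_pos: [0.6371, -0.2126, 0.334]
orientation: [-0.001, 0.88, 0.475, -0.002]
wrist_force: [1.5, -0.2, 0.1]
finger_gap: 0.0848
[[250.35692372 177.41927658]
 [251.15920226 144.98393635]]
0.97 [285.6, 191.7] [[ 0.63814734 -0.29862979  0.015     ]]
0.96 [250.4, 139.8] [[ 0.63681457 -0.20698407  0.015     ]]
0.72 [247.2, 160.2] [[ 0.63889517 -0.20040076  0.18      ]]
496 [ 0.63825249 -0.20387015  0.22395987] ((637.8992309570312, -204.4498748779297), 9.961466789245605)
tool delta cm [ 0.15  0.18 17.53] yaw x 57.08 tilt 0.2
```

View pics/w5.png

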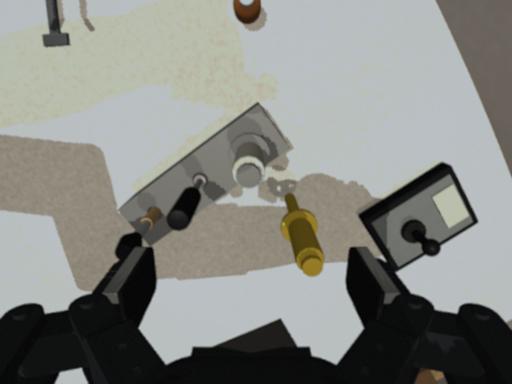

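White pipette top at (250,177), in the block; yellow look-alike at (305,240), screwdriver at (185,205). Descend.

```bash
python3 -m inch '[[0.2,0.05,3,0,0,0,7],[0,0,4,0,0,0,7],[0,0,4,0,0,0,7],[0,0,4,0,0,0,7],[0,0,2.3,0,0,0,7]]'; python3 -m inch '[[0,0,0,0,0,0,7]]';python3 d.py .638 -.205 .161
```

```text
clock: 9.55
tcp_pos: [0.6372, -0.202, 0.1615]
orientation: [-0.002, 0.878, 0.479, -0.001]
wrist_force: [0.1, 0.8, 1.0]
finger_gap: 0.0701
clock: 9.65
tcp_pos: [0.6364, -0.2019, 0.1608]
orientation: [-0.003, 0.878, 0.479, -0.003]
wrist_force: [-1.0, 0.8, -1.2]
finger_gap: 0.07
tool delta cm [-0.17  0.3  -0.02] yaw x 57.26 tilt 0.49
```

```bash
python3 -m inch '[[-0.1,0.25,0,0,0,0,7],[0,0,0,0,0,0,7]]'; python3 -m inch '[[0,0,0,0,0,0,2],[0,0,0,0,0,0,2],[0,0,0,0,0,0,2],[0,0,0,0,0,0,2],[0,0,0,0,0,0,2]]' 50;python3 d.py .638 -.205 .161
```

```text
clock: 9.85
tcp_pos: [0.6422, -0.2074, 0.1677]
orientation: [0.002, 0.878, 0.478, 0.001]
wrist_force: [0.5, -0.5, 0.5]
finger_gap: 0.0699
clock: 10.35
tcp_pos: [0.6406, -0.2074, 0.1665]
orientation: [0.0, 0.878, 0.478, 0.0]
wrist_force: [-2.2, 1.8, 5.2]
finger_gap: 0.0269
tool delta cm [ 0.06 -0.35  0.55] yaw x 57.12 tilt 0.03
```

```bash
python3 -m inch '[[0,0,-2,0,0,0,2],[0,0,-3,0,0,0,2],[0,0,-3,0,0,0,2],[0,0,-3,0,0,0,2],[0,0,-2,0,0,0,2]]'; python3 -m inch '[[0,0,0,0,0,0,2],[0,0,0,0,0,0,2]]';python3 - <<'E'
from h import *
p=cam('wrist'); save(p,'w6.png'); p=cam('scene'); save(p,'s6.png')
cv2.imwrite('pics/s6c.png',cv2.resize(p['pixels'][90:270,110:300,::-1],None,fx=3.3,fy=3.3,interpolation=cv2.INTER_CUBIC))
E
python3 d.py .638 -.205 .161
```

```text
clock: 10.85
tcp_pos: [0.6411, -0.2078, 0.2977]
orientation: [0.001, 0.878, 0.478, 0.001]
wrist_force: [0.7, -0.1, -1.3]
finger_gap: 0.0267
clock: 11.05
tcp_pos: [0.6409, -0.2077, 0.2947]
orientation: [0.0, 0.878, 0.478, 0.0]
wrist_force: [0.5, 0.7, -2.0]
finger_gap: 0.0271
tool delta cm [ 0.08 -0.27 13.22] yaw x 57.12 tilt 0.17
```

View pics/w6.png

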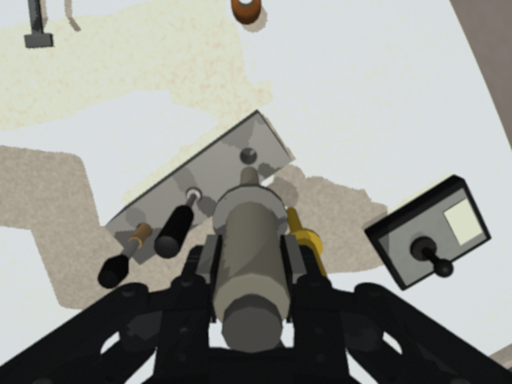

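View pics/s6c.png

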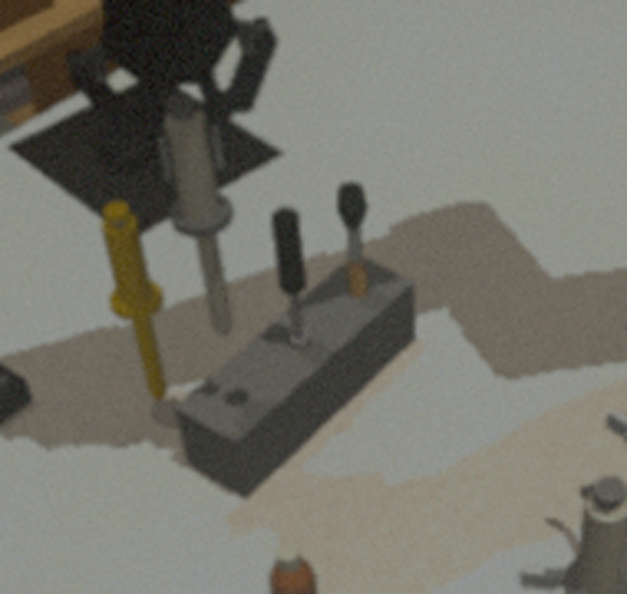

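Run:
```python
from h import *
T=Tt()
for n in ['wrist','scene','top']:
    p=cam(n); f=.143
    ax=np.array([T[0,3],T[1,3]])
    print(n,w2pix(p,[[*ax,f+h] for h in (0,.05,.11,.118,.195,.208)]).round(1).tolist())
    C=cloud(p)
    d=np.hypot(C[...,0]-ax[0],C[...,1]-ax[1])
    for lo,hi in [(f-.01,f+.03),(f+.03,f+.06),(f+.06,f+.1),(f+.105,f+.122),(f+.13,f+.15)]:
        m=(d<.035)&(C[...,2]>lo)&(C[...,2]<hi); k=C[m]
        if len(k)>5: print(n,lo.__round__(3),len(k),k.mean(0).round(4),k.min(0).round(4),k.max(0).round(4))
    r=silhouettes(p,'pipette')
    for q in r[:3]:
        v,u=np.nonzero(q['mask'])
        print(q['confidence'],q['location'],u.min(),u.max(),v.min(),v.max())
        if abs(np.mean(u)-w2pix(p,[[*ax,.25]])[0,0])<20:
            for vv in range(v.min(),v.max()+1,6):
                s=u[v==vv]; 
                if len(s): print('   row',vv,(s.min()+s.max())/2,len(s))
```

```text
wrist [[252.6, 173.3], [252.7, 189.5], [252.9, 219.2], [252.9, 224.5], [253.4, 310.0], [253.6, 335.6]]
wrist 0.133 103 [ 0.6412 -0.1997  0.1624] [ 0.6319 -0.2086  0.1511] [ 0.6458 -0.1968  0.1726]
wrist 0.173 170 [ 0.6416 -0.1995  0.1875] [ 0.6337 -0.2074  0.173 ] [ 0.6462 -0.1968  0.2026]
wrist 0.203 7 [ 0.6425 -0.1986  0.2046] [ 0.6405 -0.1997  0.2032] [ 0.6444 -0.1976  0.206 ]
wrist 0.248 1894 [ 0.6447 -0.1968  0.2605] [ 0.6188 -0.2252  0.2529] [ 0.661  -0.1835  0.265 ]
wrist 0.273 740 [ 0.6453 -0.1962  0.2836] [ 0.6288 -0.2112  0.273 ] [ 0.6535 -0.1915  0.293 ]
0.91 [305.2, 236.6] 287 328 208 278
0.88 [248.7, 268.6] 212 289 167 351
   row 167 249.0 7
   row 173 248.5 18
   row 179 248.5 20
   row 185 247.5 26
   row 191 248.5 48
   row 197 249.5 60
   row 203 249.5 68
   row 209 249.5 72
   row 215 249.5 76
   row 221 250.0 77
   row 227 250.5 76
   row 233 249.0 69
   row 239 250.0 59
   row 245 250.0 59
   row 251 250.5 60
   row 257 250.5 62
   row 263 250.5 64
   row 269 250.5 66
   row 275 250.5 68
   row 281 250.5 70
   row 287 251.5 72
   row 293 251.5 74
   row 299 251.0 
[... 437 characters left out ...]
.1977  0.203 ]
scene 0.203 86 [ 0.6436 -0.2023  0.222 ] [ 0.6322 -0.2116  0.2033] [ 0.6497 -0.1982  0.2408]
scene 0.248 137 [ 0.6458 -0.1986  0.2602] [ 0.6192 -0.2267  0.2522] [ 0.6619 -0.1847  0.2648]
scene 0.273 79 [ 0.6464 -0.1983  0.2826] [ 0.6307 -0.2113  0.2731] [ 0.6549 -0.1911  0.2929]
0.8 [171.6, 148.7] 160 180 119 190
   row 119 165.0 7
   row 125 166.5 12
   row 131 167.0 13
   row 137 168.0 13
   row 143 168.5 12
   row 149 171.0 15
   row 155 171.0 19
   row 161 171.5 10
   row 167 173.0 7
   row 173 174.0 7
   row 179 175.5 8
   row 185 176.0 7
0.8 [150.2, 177.4] 140 160 152 210
top [[320.2, 157.9], [323.8, 153.8], [328.6, 148.2], [329.3, 147.4], [336.6, 138.8], [338.0, 137.2]]
```

Pipette hangs straight in the gripper (axis at (251,215–325) in wrist view, tilt ~1°). Axis from the two bar grips: (0.581,0.198); seat ≈ (0.531,0.121). Move to a point outside the hook.

```bash
python3 -m inch '[[1.64,-3.38,0,0,0,0,2],[1.64,-3.38,0,0,0,0,2],[1.64,-3.38,0,0,0,0,2],[1.64,-3.38,0,0,0,0,2],[1.64,-3.38,0,0,0,0,2]]'; python3 -m inch '[[1.64,-3.38,0,0,0,0,2],[1.64,-3.38,0,0,0,0,2],[1.64,-3.38,0,0,0,0,2],[0,0,0,0,0,0,2],[0,0,0,0,0,0,2]]'
python3 d.py .485 .0495 .2037;python3 d.py .5313 .1209 .1817
python3 - <<'E'
from h import *
p=cam('wrist'); save(p,'w7.png')
print(w2pix(p,[[.5313,.1209,.14],[.5813,.1981,.255]]))
E
```

```text
clock: 11.95
tcp_pos: [0.5423, -0.0457, 0.2952]
orientation: [0.0, 0.878, 0.478, 0.0]
wrist_force: [0.6, 0.3, -1.1]
finger_gap: 0.0273
clock: 12.45
tcp_pos: [0.4847, 0.0501, 0.2957]
orientation: [0.001, 0.878, 0.479, 0.0]
wrist_force: [0.2, 0.0, -1.2]
finger_gap: 0.0267
tool delta cm [-0.04  0.05  9.2 ] yaw x 57.23 tilt 0.08
tool delta cm [ 8.47  0.07 11.41] yaw x 57.23 tilt 0.08
[[ 252.97215645   76.59992025]
 [ 255.27596566 -123.9564012 ]]
```

View pics/w7.png

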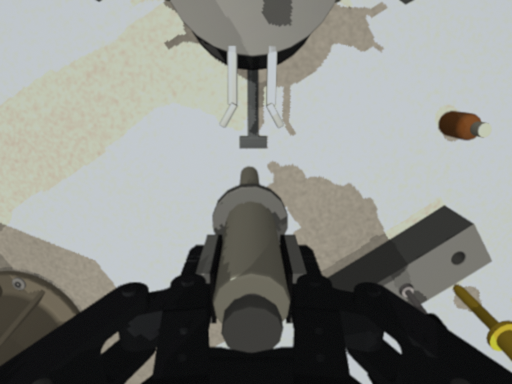

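Prongs are centred at u≈252, pipette at u≈250; well lined up. Descend and slide in.

```bash
python3 -m inch '[[0,0.15,2,0,0,0,2],[0,0,2.5,0,0,0,2],[0,0,2.5,0,0,0,2],[0,0,2.2,0,0,0,2],[0,0,0,0,0,0,2]]'; python3 -m inch '[[1.5,0,0,0,0,0,2],[2,0,0,0,0,0,2],[2,0,0,0,0,0,2],[2,0,0,0,0,0,2],[0.9,0,0,0,0,0,2]]';python3 -m inch '[[0,0,0,0,0,0,2],[0,0,0,0,0,0,2]]'
python3 d.py .5313 .1209 .1817
python3 - <<'E'
from h import *
p=cam('wrist'); save(p,'w8.png')
p=cam('scene'); save(p,'s8.png')
cv2.imwrite('pics/s8c.png',cv2.resize(p['pixels'][130:330,230:430,::-1],None,fx=3,fy=3,interpolation=cv2.INTER_CUBIC))
E
```

```text
clock: 13.0
tcp_pos: [0.4847, 0.0477, 0.2001]
orientation: [-0.001, 0.879, 0.477, -0.003]
wrist_force: [-0.5, 0.1, -1.1]
finger_gap: 0.0269
clock: 13.5
tcp_pos: [0.5342, 0.1207, 0.2047]
orientation: [0.001, 0.878, 0.478, 0.002]
wrist_force: [0.2, -1.1, -1.8]
finger_gap: 0.0266
clock: 13.7
tcp_pos: [0.5319, 0.119, 0.2036]
orientation: [0.0, 0.878, 0.478, 0.0]
wrist_force: [-0.1, 0.3, -1.1]
finger_gap: 0.0272
tool delta cm [ 0.12 -0.15  2.19] yaw x 57.13 tilt 0.03
```

View pics/w8.png

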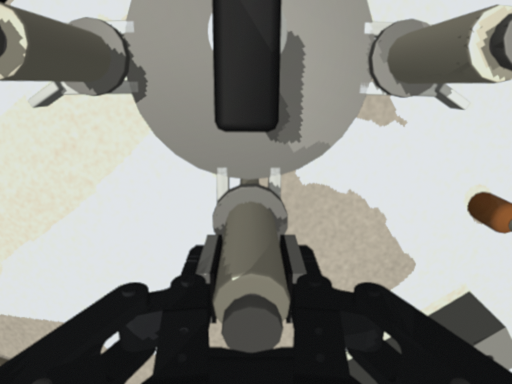

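View pics/s8c.png

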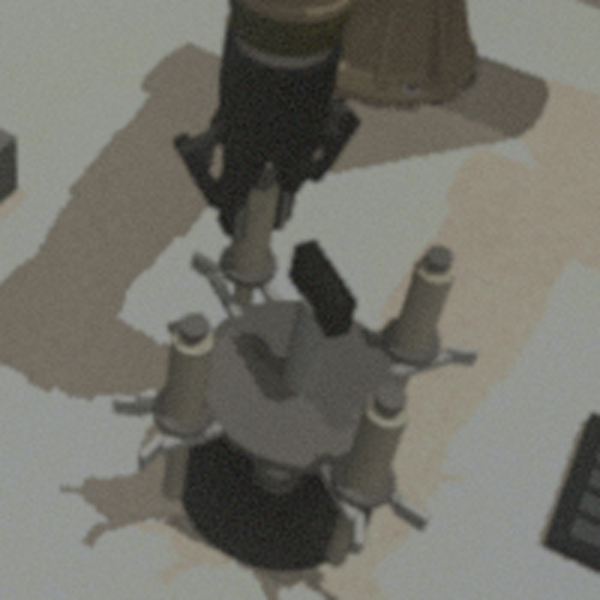

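Barrel sits between the prongs (222/276, pipette at 250). Lower.

```bash
python3 -m inch '[[0,0,0.6,0,0,0,2],[0,0,0.6,0,0,0,2],[0,0,0.5,0,0,0,2],[0,0,0,0,0,0,2],[0,0,0,0,0,0,2]]'; python3 -m inch '[[0,0,0.2,0,0,0,2],[0,0,0,0,0,0,2]]';  python3 -m inch '[[0,0,0.15,0,0,0,2],[0,0,0,0,0,0,2]]'; python3 d.py .5313 .1209 .1817
```

```text
clock: 14.3
tcp_pos: [0.5315, 0.1191, 0.186]
orientation: [-0.0, 0.878, 0.478, -0.0]
wrist_force: [0.2, -0.5, -1.4]
finger_gap: 0.0271
clock: 14.5
tcp_pos: [0.5318, 0.1192, 0.1842]
orientation: [0.0, 0.878, 0.478, -0.0]
wrist_force: [-0.3, -0.5, -1.1]
finger_gap: 0.0269
clock: 14.7
tcp_pos: [0.5317, 0.1192, 0.1827]
orientation: [0.0, 0.878, 0.478, -0.0]
wrist_force: [-0.2, -0.1, -1.1]
finger_gap: 0.0268
tool delta cm [ 0.12 -0.13  0.1 ] yaw x 57.12 tilt 0.01
```

```bash
python3 -m inch '[[0.05,0,0.1,0,0,0,2],[0,0,0,0,0,0,2]]'; python3 -m inch '[[0,0,0.1,0,0,0,2],[0,0,0,0,0,0,2]]';  python3 -m inch '[[0,0,0.1,0,0,0,2],[0,0,0,0,0,0,2]]'
```

```text
clock: 14.9
tcp_pos: [0.5321, 0.1197, 0.1817]
orientation: [0.0, 0.878, 0.478, 0.0]
wrist_force: [-0.2, -0.1, -1.1]
finger_gap: 0.0269
clock: 15.1
tcp_pos: [0.5324, 0.1196, 0.1816]
orientation: [0.0, 0.878, 0.478, 0.001]
wrist_force: [-1.3, 0.1, 3.4]
finger_gap: 0.0271
clock: 15.3
tcp_pos: [0.5329, 0.1194, 0.1815]
orientation: [0.001, 0.878, 0.478, 0.001]
wrist_force: [-2.4, -1.2, 8.8]
finger_gap: 0.0267
```

Seated: contact at TCP z 0.1816, as predicted. Relieve and release.

```bash
python3 -m inch '[[0,0,-0.15,0,0,0,2],[0,0,0,0,0,0,2]]'; python3 -m inch '[[0,0,0,0,0,0,3.2],[0,0,0,0,0,0,4.5],[0,0,0,0,0,0,6],[0,0,0,0,0,0,6],[0,0,0,0,0,0,6]]'
python3 -m inch '[[0,0,-0.5,0,0,0,6],[0,0,-2,0,0,0,6],[0,0,-3,0,0,0,6],[0,0,-4,0,0,0,6],[0,0,-4,0,0,0,6]]';python3 -m inch '[[-3,0,-2,0,0,0,6],[-3,0,0,0,0,0,6],[-2,0,0,0,0,0,6],[0,0,0,0,0,0,6],[0,0,0,0,0,0,6]]'
python3 - <<'E'
from h import *
p=cam('wrist'); save(p,'w9.png')
C=cloud(p); d=np.hypot(C[...,0]-.5313,C[...,1]-.1209)
for lo,hi in [(.145,.155),(.215,.229),(.229,.245)]:
    k=C[(d<.04)&(C[...,2]>lo)&(C[...,2]<hi)]
    if len(k)>5: print(lo,len(k),k.mean(0),cv2.minEnclosingCircle((k[:,:2]*1000).astype(np.float32)))
print(w2pix(p,[[.5313,.1209,z] for z in(.14,.225,.238)]))
m=(C[...,2]>.247)&(C[...,2]<.262);k=C[m];print(len(k),cv2.minAreaRect((k[:,:2]*1000).astype(np.float32)))
p=cam('scene'); save(p,'s9.png')
cv2.imwrite('pics/s9c.png',cv2.resize(p['pixels'][130:330,230:430,::-1],None,fx=3,fy=3,interpolation=cv2.INTER_CUBIC))
p=cam('top')
cv2.imwrite('pics/t9c.png',cv2.resize(p['pixels'][115:245,80:240,::-1],None,fx=4.5,fy=4.5,interpolation=cv2.INTER_CUBIC))
E
```

```text
clock: 15.5
tcp_pos: [0.5322, 0.1197, 0.1816]
orientation: [0.0, 0.878, 0.478, 0.0]
wrist_force: [-0.5, 0.1, 3.6]
finger_gap: 0.0271
clock: 16.0
tcp_pos: [0.532, 0.1196, 0.1811]
orientation: [0.0, 0.878, 0.478, -0.0]
wrist_force: [0.3, 0.2, 0.6]
finger_gap: 0.0598
clock: 16.5
tcp_pos: [0.5316, 0.1196, 0.3178]
orientation: [-0.0, 0.878, 0.478, -0.0]
wrist_force: [0.9, -0.1, 0.3]
finger_gap: 0.0599
clock: 17.0
tcp_pos: [0.4888, 0.0524, 0.3368]
orientation: [0.0, 0.879, 0.478, 0.001]
wrist_force: [0.5, 0.1, -1.3]
finger_gap: 0.06
0.145 713 [0.52666472 0.11416574 0.14860128] ((526.2026977539062, 112.62590026855469), 32.30233383178711)
0.215 489 [0.5310458  0.12157511 0.22589283] ((531.1284790039062, 121.84224700927734), 13.887112617492676)
0.229 635 [0.5312208  0.12182822 0.23914238] ((530.9813842773438, 121.78668975830078), 9.896554946899414)
[[250.32229328  82.44183911]
 [250.16299291  80.52093552]
 [250.12873177  80.10788131]]
0 ((0.0, 0.0), (0.0, 0.0), 0.0)
```

View pics/w9.png

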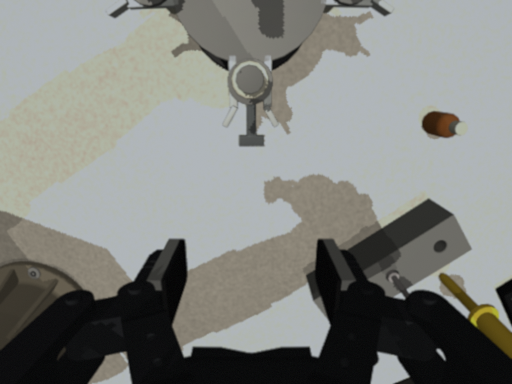

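View pics/s9c.png

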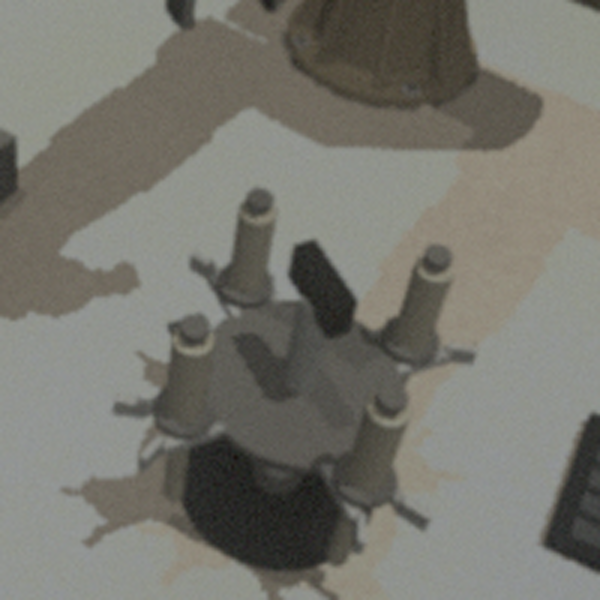

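View pics/t9c.png

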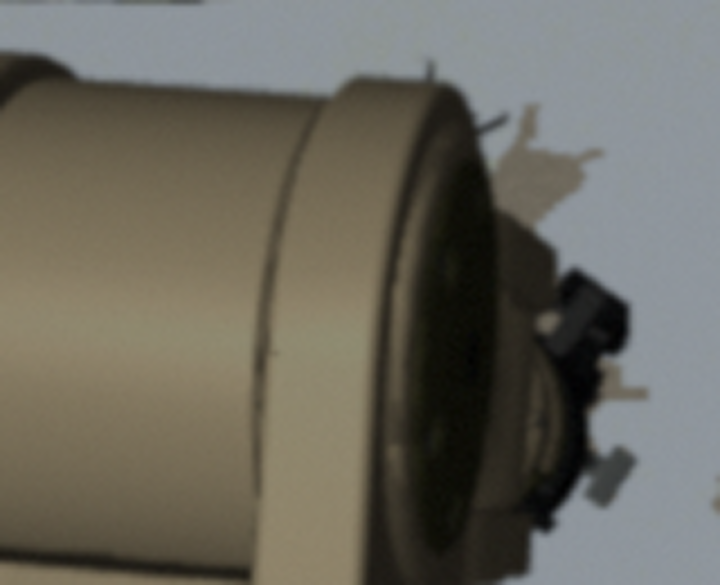

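The pipette stands at (0.531,0.122), button top at 0.239 m (expected 0.238), upright, hook in line with the pointer (head at (251,141)). The gripper is clear.

```bash
python3 -c "
from workcell import workorder
print(workorder.hand_in())"
```

```text
the job is handed in; nothing more can be done
None
```

I turned the carousel about 65° clockwise by its bar handle, so the empty hook stands over the pointer, and released it with the pipette still in the block. I then lifted the white pipette out, brought it in from outside the hook, lowered it until it touched the prongs, let go and backed away. The job was handed in at about 17 s.

**Last checks (wrist camera):**
- **Position:** the pipette's axis is at (0.531, 0.122), within about 1 mm of the computed seat.
- **Height:** its button top is at 0.239 m against 0.238 m expected. The collar touched at the predicted height, so it is fully seated.
- **Upright:** the handle and button centres line up to within about 0.2 mm.
- **Hook:** it is in line with the pointer head by eye. The bar handle was out of view here; before I took the pipette it measured within about 1° of the pointer's direction.
- **Clear:** the gripper stood about 8 cm outside the hook, above everything.

**Disagreements:** the top and wrist cameras put the carousel axis up to 5 mm apart, so I used the arm's own readings from the two times it held the bar. In the final check the arm blocked the top view, so only the scene and wrist pictures confirm the result.

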